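# Seat and clamp the slide frame on the microscope stage

## Task

With the fingertips only, push the slide frame along its channel on the black specimen stage until it rests against the end stop. Then clamp it: stroke the wings of the wing nut round clockwise, again and again, until the nut comes to its stop and the strap bears down on the frame. Do not pick anything up, leave the other things where they stand, and finish clear of everything.

Things in the scene. Friction and masses are not known exactly. Their poses are not given: they have to be found in the camera images.
- stage: Fixed black plate 200 (x) x 280 (y) mm, upper face 20 mm above its origin (centre of underside, on the bench). A channel along its y, centred on x = -45, 79 wide between rails 6 high, holds the slide frame; the -y end is open, the +y end has a stop block. The screw stands at x = +30, y = +75.
- stop_face (a point): Middle of the stop block's face at the channel's +y end, on the plate's upper face: stage x = -45, y = +103 mm. The block is 76 wide, 14 high.
- post_top (a point): Top centre of a fixed upright steel post, 26 mm diameter, 88 mm above the bench, at stage x = +30, y = +121: 46 mm from the nut's axis on its +y side. It leaves 3 mm beside the passing wings, so a fingertip cannot go right round the nut.
- frame: Loose aluminium slide frame, 76 (x) x 116 (y) x 16 mm, 0.17 to 0.35 kg, lying in the channel, two glass slides in its top; origin at the centre of its underside, axes along the stage's. Starts 35 to 70 mm short of the stop block; against it, its origin is at stage x = -45, y = +45 mm.
- strap: Flat steel strap 80 x 24 x 8 mm under the wing nut, along stage x from -24 to +56 mm; origin on the screw axis at its underside. Its -x tip reaches 17 mm over the frame once that is home. Does not turn; sinks 0.5 mm per rad of the nut, from 39.6 mm above the bench (nut at 0) until it bears on the frame, whose top is at 36 mm.
- wing_top (a point): On the wing nut's axis at the height of the wings' tops; turns with the nut, z up, x along the wings. Two steel wings, opposite each other (+x, -x), reach out to 30 mm, 7 thick, 22 tall. Hub between them 18 mm diameter, its top 13 mm below the wings' tops. Tops 81 mm above the bench with the nut at 0, 77 when tight. The strap's upper face is 33 mm below this point.
- wingnut (a joint): Turn of the wing nut in rad: grows clockwise seen from above (tightening). Starts between 0 and 1.5; solid stop at 8.0 (tight). About 0.04 N m of friction (2 N at 20 mm from the axis); it stays where it is left.
- canister: Black objective canister, 37 dia x 50 tall, standing on the stage plate (mm); loose, not part of the job. Origin: centre of its underside.
- coverbox: White cover-glass box 30x46x20, on the stage plate (mm); loose, not part of the job. Origin: centre of its underside.
- dish: Lidded clear culture dish, 62 dia x 16 tall, on the bench (mm); loose, not part of the job. Origin: centre of its underside.
- oil: Small amber bottle, 32 dia x 70 tall, on the bench (mm); loose, not part of the job. Origin: centre of its underside.
- disc: Flat black aperture disc with a centre hole, 84 dia x 5 thick, on the bench (mm); loose, not part of the job. Origin: centre of its underside.
- jar: Glass jar with white cap, 56 dia x 60 tall, on the bench (mm); loose, not part of the job. Origin: centre of its underside.
- driver: Screwdriver about 150 long, lying on the bench to the right of the stage (mm); loose, not part of the job. Origin: on its handle-to-tip line.

How it is judged:
By the outcome, as a careful person would: the job done as asked, in the order asked, and still so for the second after the job is handed in, with the robot touching nothing.
It also fails if it takes over 58 s, if anything falls off the work surface, if the arm or the gripper's body presses on something with over 40 N, if the wrist force passes 120 N, or if a joint passes its speed limit or range.

## Robot

A 7-joint arm with a two-finger parallel gripper is mounted at the origin on the work surface. World frame = base frame: x ahead of the robot, y to its left, z up, the work surface at z = 0. Lengths are in m, angles in rad, forces in N, time in s.
With the tool pointing down it reaches from about 0.425 to 1.025 m from the base axis. Payload 9.4 kg.
Tool frame: the origin (TCP) lies at the very end of the fingers, on their centre line; the grasp point (between the pads) lies 19 mm behind it (pinch_z is the distance from the TCP to the grasp point, in m); z points along the fingers, y is the line along which they close (so a half turn about z gives the same grasp; the last joint's range is limited). The gripper opens to 93 mm and grips with 3 to 60 N. Pads are 15 mm wide; open, the fingers measure 128 mm over their backs; the gripper's body (75 mm by 188 mm) begins 65 mm behind the grasp point.
Start: joints at [1.066, 0.599, -0.003, 1.599, 0.002, 0.943, -0.08], TCP at [0.301, -0.66, 0.219] pointing down, gripper open.
Joint ranges: [-2.57, 2.57], [-0.35, 1.97], [-1.29, 1.29], [0.11, 2.56], [-1.05, 4.19], [0.11, 1.86], [-2.63, 2.63]. Speed limits (rad/s): [2.22, 2.22, 3.01, 3.01, 3.14, 3.14, 3.14].

## Interface

Orientations are given as a unit quaternion [w, x, y, z].
In Python, from station import * gives the robot as it stands.
- The arm moves only by the shell command python3 -m inch 'ROWS' [OPENING] [FORCE]. ROWS is JSON, a list that holds one entry, the list of rows, each a list of 4 numbers: the shift along the world's x, y, z in mm, then the turn about the world's z in degrees. In form: [[[tx, ty, tz, yaw], ...]]. A call has 1 to 10 rows; each row shifts and turns the commanded pose from where the row before left it; what a row does not reach is not made up. A row lasts 1/12 s, in which the tool goes at most 41.7 mm and 7.16 degrees, less where a joint would pass 70% of its speed; a pose out of reach is approached as far as the arm can. A call is refused whole if a number of a shift passes 41.7 or a number of a turn 7.16, either way. A call with a gripper value outside its range is refused whole. OPENING is the closure, from 0 (fully open) to 1 (shut), set as the call begins (- or left out, the last holds). The fingers move at their own pace and stop on an object; FORCE is the grip in N (left out, the last holds). Time passes only in rows, so rows that do not move let the fingers close. It gives the time, the measured TCP pose, the force, the opening and the grip force at its end, in the units of the state.
- get_state(): the state, without advancing time (a new reading comes with each control period).
- capture(name): name is "side" or "top"; returns the picture (400x640x3 uint8, red, green, blue); there is no depth.
- calibration(name): a dict with "fovy" (degrees; the focal length in pixels is half the picture's height over the tangent of half this angle, whatever the lens; pixels are square), "cx", "cy" (the principal point, pixels), "rvec" (rotation vector, rad) and "tvec" (3), from world to camera coordinates, as OpenCV has them. Camera axes: x right, y down, z forward; pixel columns grow to the right and rows downward; lengths in m; the calibration is good to about 2 mm. A picture is of the moment at which its call begins. calibration takes no time and is no camera call.
- sign_off(): hands the job in; it is judged then, once.
Trained networks look in the newest picture that a camera, given by its name, has taken for a name from the list of things; names that differ only in an ending like _2 or _b are one class to them, and where a whole thing is asked for, a point or a joint stands for the part that bears it (a point fixed in the world has none). Each returns a list of dicts, best first, with "score" (0 to 1); they miss things now and then, are a little off and sometimes report something else, mostly with a low value. They report only what shows in the picture. A call takes as long as a camera call.
- recognise(camera, name): "extent" ([left, top, right, bottom] as shares, 0 to 1, of the picture: columns of its width, rows of its height, round what is visible of it).
- place_of(camera, name): "at" ([row, column] as shares, 0 to 1, of the picture: columns of its width, rows of its height: a listed point, or the origin of a listed thing).
The state is a dict: "time": time; "joint_pos": joint angles; "joint_vel": joint speeds; "joint_torque": joint torques, N m; "tcp_pos": TCP position; "ee_rot": TCP orientation; "contact_force": force on the tool from outside, world axes, zero at the start; "ft_torque": the same for the moment, N m; "finger_gap": finger opening in m; "grip_force": force on a finger pad.
Only numpy, scipy, OpenCV 4.12 (cv2) and the standard library are available. Lean on these libraries where they do the work, as an engineer would, in place of code of your own. Each camera call takes 0.05 s, during which the arm holds its last target. There are 200 camera calls.

## Working session

There is one attempt and no reset: what is moved stays moved. The work goes in short steps, Python scripts to look and compute and a shell command to move; the robot and the scene stay as the last step left them, time stands still between calls to the robot, and variables do not carry over. Pictures are saved under pics/ and viewed, at most 10 in all, crops included, and the job is handed in when it is done.

```bash
mkdir -p pics
cat > h.py <<'E'
from station import *
import numpy as np, cv2
def cam(n):
    c=calibration(n); f=200/np.tan(np.radians(c["fovy"])/2)
    R=cv2.Rodrigues(np.array(c["rvec"],float))[0]; t=np.array(c["tvec"],float).ravel()
    return f,c["cx"],c["cy"],R,t
def ray(n,at):
    f,cx,cy,R,t=cam(n); v=at[0]*400; u=at[1]*640
    return -R.T@t, R.T@np.array([(u-cx)/f,(v-cy)/f,1])
def onz(n,at,z):
    o,d=ray(n,at); return o+d*(z-o[2])/d[2]
def px(n,p):
    f,cx,cy,R,t=cam(n); q=R@np.array(p)+t; return f*q[0]/q[2]+cx, f*q[1]/q[2]+cy
E
python3 - <<'E'
from h import *
for n in ("top","side"):
    cv2.imwrite(f"pics/{n}0.png",capture(n)[:,:,::-1])
    print(n,calibration(n), (-cam(n)[3].T@cam(n)[4]).round(3))
Z=dict(stage=0,stop_face=.02,post_top=.088,frame=.02,strap=.0396,wing_top=.081,canister=.02,coverbox=.02,dish=0,oil=0,disc=0,jar=0,driver=0.01)
for k,z in Z.items():
    for n in ("top","side"):
        for r in place_of(n,k)[:2]: print(k,n,round(r["score"],2),np.round(r["at"],3),(onz(n,r["at"],z)*1000).round(1))
E
```

```text
top {'fovy': 45.28650618266725, 'cx': 308.54900876923847, 'cy': 197.48679766627407, 'rvec': array([ 2.1930645 , -2.14186593,  0.10150558]), 'tvec': array([-0.06190248,  0.57110128,  1.46987134])} [ 0.424 -0.059  1.519]
side {'fovy': 54.062477207962125, 'cx': 313.18048023595964, 'cy': 203.1974247618607, 'rvec': array([ 0.85672495, -2.49503697,  1.16372876]), 'tvec': array([0.40937025, 0.3365163 , 0.7929357 ])} [0.098 0.563 0.763]
stage top 0.69 [0.532 0.431] [524.6  54.9   0. ]
stage top 0.17 [0.567 0.652] [ 489.8 -393.5    0. ]
stage side 0.68 [0.648 0.462] [537.   46.3   0. ]
stop_face top 0.64 [0.424 0.267] [652.4 389.4  20. ]
stop_face top 0.57 [0.564 0.376] [480. 162.  20.]
stop_face side 0.88 [0.726 0.439] [491.1 155.4  20. ]
post_top top 0.56 [0.5   0.367] [553.1 172.7  88. ]
post_top side 0.97 [0.651 0.394] [560.8 170.1  88. ]
frame top 0.77 [0.559 0.431] [488.4  52.3  20. ]
frame side 0.77 [0.668 0.485] [480.5  58.9  20. ]
strap top 0.66 [0.492 0.391] [569.2 132.7  39.6]
strap side 0.9 [0.651 0.42 ] [562.7 117.5  39.6]
wing_top top 0.5 [0.496 0.398] [560.6 114.4  81. ]
wing_t
[... 211 characters left out ...]
ox top 0.52 [0.505 0.451] [557.3  14.   20. ]
coverbox side 0.66 [0.616 0.466] [549.1  22.5  20. ]
dish top 0.51 [0.566 0.651] [ 492.  -392.9    0. ]
dish side 0.77 [0.456 0.614] [ 498.1 -401.4    0. ]
dish side 0.57 [0.647 0.397] [621.6 112.6   0. ]
oil top 0.43 [0.425 0.27 ] [653.8 389.7   0. ]
oil side 0.73 [0.813 0.24 ] [659.5 387.3  -0. ]
disc top 0.71 [0.554 0.28 ] [489.4 359.6   0. ]
disc side 0.74 [0.888 0.339] [497.6 349.2   0. ]
jar top 0.66 [0.442 0.661] [ 649.8 -411.8    0. ]
jar side 0.59 [0.402 0.558] [ 656.8 -432.     0. ]
driver top 0.6 [0.538 0.713] [ 528.5 -514.1   10. ]
driver side 0.55 [0.41  0.626] [ 523.8 -496.5   10. ]
driver side 0.48 [0.558 0.469] [606.6 -57.2  10. ]
```

Run:
```python
from h import *
a=cv2.imread("pics/top0.png"); b=cv2.imread("pics/side0.png")
A=cv2.resize(a[140:280,200:380],(0,0),fx=4.4,fy=4.4,interpolation=2)
B=cv2.resize(b[190:330,210:390],(0,0),fx=4.4,fy=4.4,interpolation=2)
cv2.imwrite("pics/topc.png",A[:600]);cv2.imwrite("pics/sidec.png",B[:600])
```

```text
(no output)
```

View pics/topc.png

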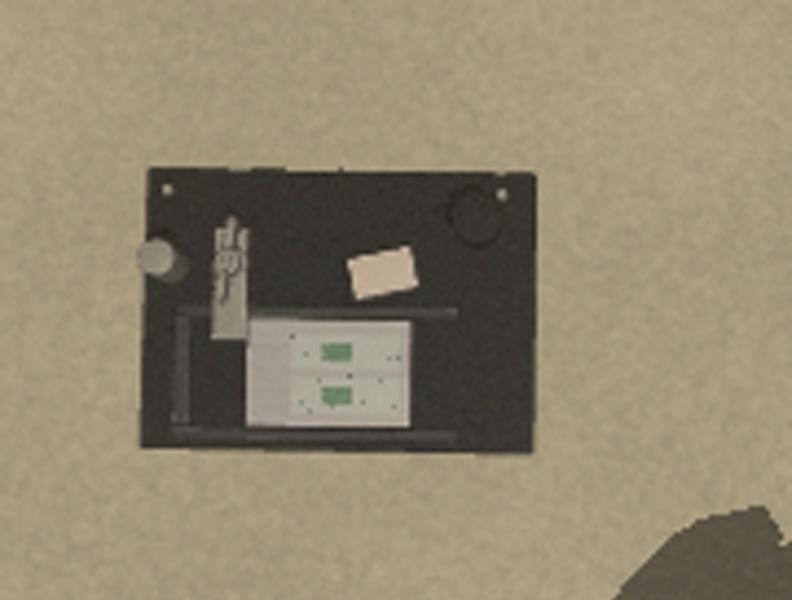

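View pics/sidec.png

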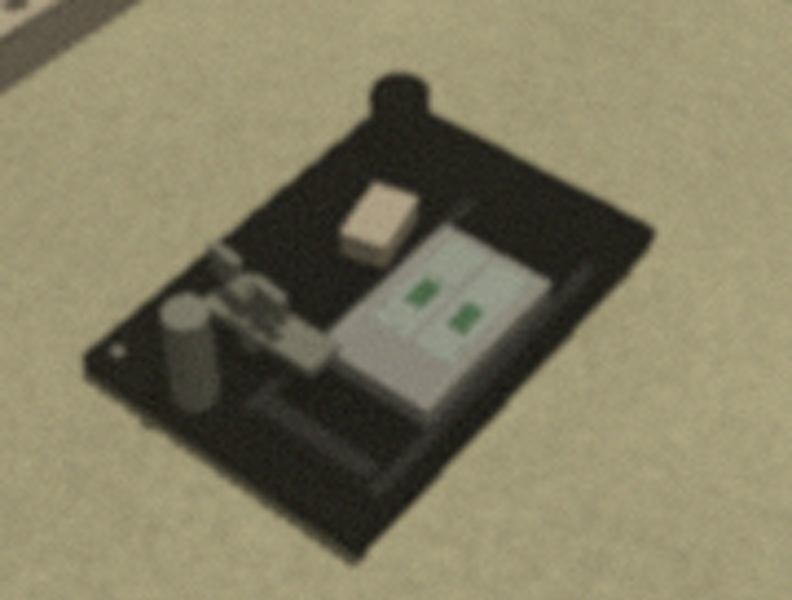

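The crops show the stage nearly square to the world. In the top crop its corners are at about (149,168), (536,174), (533,453) and (140,447). The frame spans x 247–411 px, short of the stop at about 187 px. The wings run roughly along world x, from (232,215) to (222,300).

```bash
cat >> h.py <<'E'
def crop(n,x,y,z): return onz(n,[(140+y/4.4)/400,(200+x/4.4)/640],z)[:2]*1000
E
python3 - <<'E'
from h import *
P=np.array([crop("top",*c,.02) for c in ((149,168),(536,174),(533,453),(140,447))])
print(P.round(1)); S=np.array([[100,140],[100,-140],[-100,-140],[-100,140]])
c=P.mean(0); Q=P-c; th=np.arctan2((S[:,0]*Q[:,1]-S[:,1]*Q[:,0]).sum(),(S*Q).sum())
R=np.array([[np.cos(th),-np.sin(th)],[np.sin(th),np.cos(th)]]); print("stage",c,np.degrees(th)); print((S@R.T+c-P).round(1))
for k,p in dict(nut=(30,75),post=(30,121),stop=(-45,103),home=(-45,45),backhome=(-45,-13)).items(): print(k,(R@p+c).round(1))
for x,y in((247,320),(411,320),(411,428),(247,428)): print("frame st",((crop("top",x,y,.036)-c)@R).round(1))
for x,y in((232,215),(222,302)): print("wing st",((crop("top",x,y,.081)-c)@R).round(1))
print("post",((crop("top",156,257,.088)-c)@R).round(1))
print("can top",((crop("top",474,215,.07)-c)@R).round(1))
for x,y in((349,259),(409,247),(418,285),(357,299)): print("box",((crop("top",x,y,.04)-c)@R).round(1))
# side check
T=lambda x,y,z:crop("side",x,y,z)
print("side post",((T(187,308,.088)-c)@R).round(1)," corners",[((T(x,y,.02)-c)@R).round(1) for x,y in((655,233),(355,553),(85,362))])
for x,y in((222,262),(275,305)):print("side wing",((T(x,y,.078)-c)@R).round(1))
s=get_state(); print(s["tcp_pos"],s["ee_rot"],s["finger_gap"],s["time"])
E
```

```text
[[629.  188.9]
 [631.1 -88.8]
 [432.  -90.9]
 [429.6 187.4]]
stage [530.38774139  49.13233338] 0.4795142397356666
[[ 0.3  1.1]
 [ 0.5 -1.2]
 [-0.4 -0.8]
 [-0.4  0.9]]
nut [559.8 124.4]
post [559.4 170.4]
stop [484.5 151.8]
home [485.   93.8]
backhome [485.5  35.8]
frame st [-9.5 63.8]
frame st [ -7.7 -51.7]
frame st [-83.5 -53.2]
frame st [-85.3  61.8]
wing st [59.6 70.8]
wing st [-0.4 76.1]
post [ 29.2 121.1]
can top [ 63.4 -95.2]
box [34.4 -7.4]
box [ 43.5 -49.5]
box [ 16.7 -56.4]
box [  6.2 -13.6]
side post [172.1  10.9]  corners [array([  34.9, -294. ]), array([10.9, 50.6]), array([246.3,  35.7])]
side wing [194.6 -40.8]
side wing [141.3 -31.1]
[ 0.300788   -0.65964405  0.21860229] [-2.71922136e-05  9.77208268e-01  2.12282829e-01 -2.52044481e-05] 0.09283150441930609 1.4
```

```bash
python3 -m inch '[[[11,37.5,0,3.9],[11,37.5,0,3.9],[11,37.5,0,3.9],[11,37.5,0,3.9],[11,37.5,0,3.9],[11,37.5,0,3.9],[11,37.5,0,3.9],[11,37.5,0,3.9],[11,37.5,0,3.9],[11,37.5,0,3.9]]]' 1 10; python3 -m inch '[[[11,37.5,0,3.9],[11,37.5,0,3.9],[11,37.5,0,3.9],[11,37.5,0,3.9],[11,37.5,0,3.9],[11,37.5,0,3.9],[9,37,0,3],[0,0,0,0],[0,0,0,0]]]'; python3 -c "
from station import *; print(get_state()['joint_pos'],get_state()['contact_force'])"
```

```text
time: 2.23
tcp_pos: [0.411, -0.283, 0.219]
ee_rot: [0.0, 0.849, 0.528, 0.0]
contact_force: [0.6, 0.4, 0.1]
finger_gap: 0.0311
grip_force: 0.0
time: 2.98
tcp_pos: [0.4863, -0.0205, 0.2188]
ee_rot: [0.0, 0.706, 0.708, 0.0]
contact_force: [-0.3, -0.2, 0.2]
finger_gap: 0.0003
grip_force: 0.0
[ 0.24623457  0.34132952 -0.41546411  2.11463118  0.20502929  0.72255585
 -0.2996389 ] [-0.28903448 -0.20537665  0.21932234]
```

```bash
python3 -m inch '[[[0,-5,-38,0],[0,0,-38,0],[0,0,-38,0],[0,0,-38,0],[0,0,-25,0],[0,0,-14,0],[0,0,0,0]]]'; python3 -m inch '[[[0,5,0,0],[0,5,0,0],[0,4,0,0],[0,4,0,0],[0,4,0,0],[0,4,0,0],[0,4,0,0],[0,4,0,0],[0,4,0,0],[0,4,0,0]]]'; python3 -m inch '[[[0,2,0,0],[0,2,0,0],[0,2,0,0],[0,0,0,0]]]'; python3 -c "
from h import *
cv2.imwrite('pics/t1.png',cv2.resize(capture('top')[140:280,200:380,::-1],(0,0),fx=4.2,fy=4.2,interpolation=2))"
```

```text
time: 3.57
tcp_pos: [0.4841, -0.0291, 0.025]
ee_rot: [-0.001, 0.708, 0.706, -0.002]
contact_force: [-0.6, 0.4, 0.5]
finger_gap: 0.0003
grip_force: 0.0
time: 4.4
tcp_pos: [0.4857, 0.0147, 0.0276]
ee_rot: [0.0, 0.708, 0.707, -0.0]
contact_force: [0.2, -1.8, 1.3]
finger_gap: 0.0002
grip_force: 1.0
time: 4.73
tcp_pos: [0.4857, 0.0208, 0.0275]
ee_rot: [-0.0, 0.707, 0.707, 0.0]
contact_force: [-0.7, 0.1, -0.5]
finger_gap: 0.0004
grip_force: 0.0
```

View pics/t1.png

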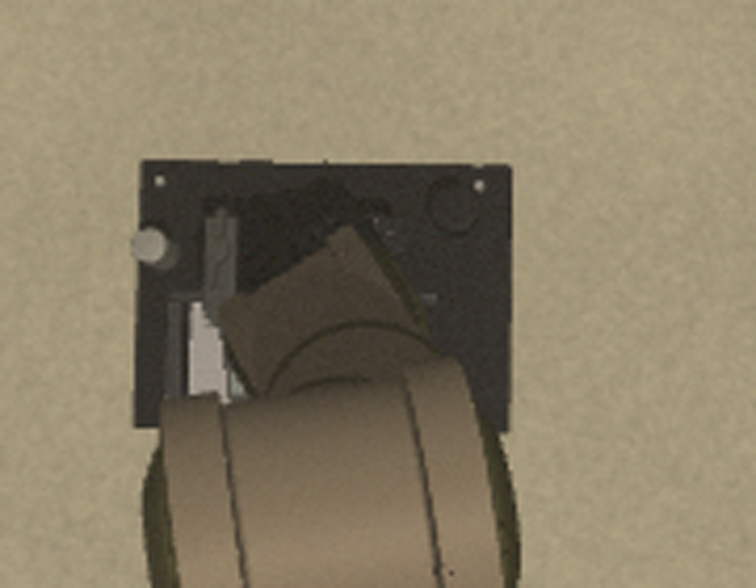

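The arm hides the rear, but the frame's front edge shows at about x=190 px. The stop block's edge is near 180 px, so a few mm remain. I'll push on until the force rises.

```bash
python3 -m inch '[[[0,2,0,0],[0,2,0,0],[0,1,0,0],[0,0,0,0]]]';  python3 -m inch '[[[0,1,0,0],[0,1,0,0],[0,0,0,0]]]'; python3 -m inch '[[[0,1,0,0],[0,1,0,0],[0,0,0,0]]]'
```

```text
time: 5.12
tcp_pos: [0.4858, 0.0258, 0.0276]
ee_rot: [-0.0, 0.707, 0.707, 0.0]
contact_force: [0.5, -0.0, -0.5]
finger_gap: 0.0004
grip_force: 0.0
time: 5.37
tcp_pos: [0.4858, 0.0262, 0.0276]
ee_rot: [0.0, 0.708, 0.706, -0.001]
contact_force: [1.1, -5.2, -0.0]
finger_gap: 0.0007
grip_force: 2.6
time: 5.62
tcp_pos: [0.486, 0.0263, 0.0276]
ee_rot: [0.001, 0.709, 0.705, -0.001]
contact_force: [3.2, -10.7, 0.1]
finger_gap: 0.0002
grip_force: 5.8
```

```bash
python3 -m inch '[[[0,-8,0,0],[0,-10,0,0],[0,-6,20,0],[0,-15,36,0],[0,-25,30,0],[0,-38,15,0],[0,-40,0,0],[0,-40,0,0],[0,-20,0,0],[0,0,0,0]]]' 0.77
python3 - <<'E'
from h import *
n="top"; cv2.imwrite("pics/t2.png",cv2.resize(capture(n)[140:250,210:330,::-1],(0,0),fx=5,fy=5,interpolation=2))
cv2.imwrite("pics/s2.png",cv2.resize(capture("side")[200:320,210:350,::-1],(0,0),fx=5,fy=5,interpolation=2))
Z=dict(stop_face=.02,post_top=.088,frame=.02,wing_top=.081,strap=.04)
for k,z in Z.items():
    for n in ("top","side"):
        for r in place_of(n,k)[:2]: print(k,n,round(r["score"],2),(onz(n,r["at"],z)*1000).round(1))
E
```

```text
time: 6.45
tcp_pos: [0.4847, -0.1785, 0.1286]
ee_rot: [0.001, 0.71, 0.704, -0.001]
contact_force: [-0.3, -0.0, -0.0]
finger_gap: 0.021
grip_force: 0.0
stop_face top 0.71 [484.8 153.3  20. ]
stop_face side 0.97 [491.6 150.2  20. ]
post_top top 0.48 [595.6 -44.6  88. ]
post_top side 0.95 [556.  169.6  88. ]
post_top side 0.68 [592.8 411.3  88. ]
frame top 0.63 [484.6  99.5  20. ]
frame side 0.87 [477.5  97.5  20. ]
wing_top top 0.59 [527.2  50.   81. ]
wing_top top 0.58 [558.  118.8  81. ]
wing_top side 0.76 [551.8 129.3  81. ]
strap top 0.74 [555.5 119.6  40. ]
strap top 0.73 [485.4  89.1  40. ]
strap side 0.67 [563.  121.4  40. ]
```

View pics/t2.png

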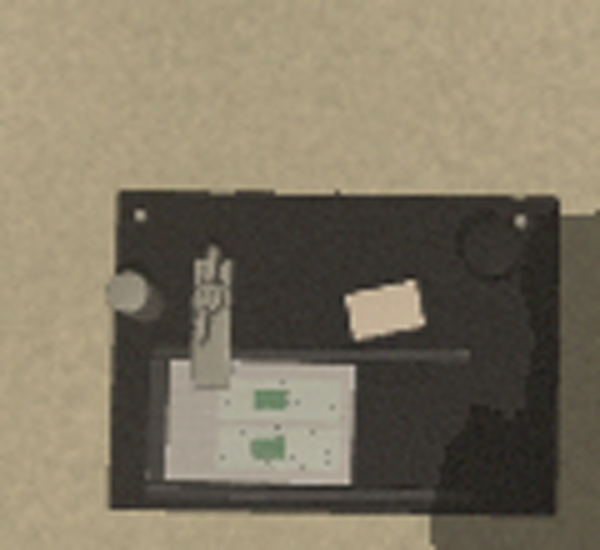

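View pics/s2.png

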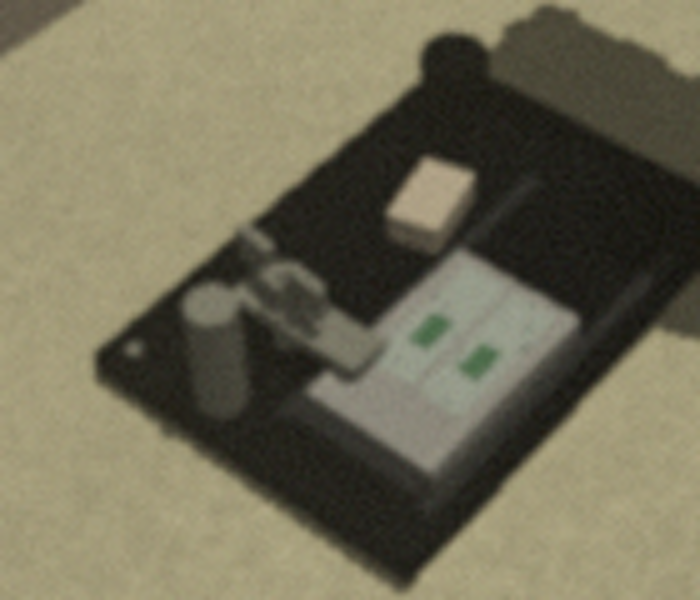

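Frame rests against the stop block: its front edge is at x≈165 px in the top view, with no gap visible in the side view. The strap tip overlaps it. I'll triangulate the post and wing tips from both views.

Run:
```python
from h import *
t=lambda x,y:((140+y/5)/400,(210+x/5)/640)
s=lambda x,y:((200+y/5)/400,(210+x/5)/640)
def tri(a,b):
    A=[];B=[]
    M=0;v=0
    for o,d in (ray("top",a),ray("side",b)):
        d=d/np.linalg.norm(d);P=np.eye(3)-np.outer(d,d);M=M+P;v=v+P@o
    return np.linalg.solve(M,v)*1000
print("post tri",tri(t(127,292),s(213,303)).round(1),"top",onz("top",t(127,292),.088)*1000,"side",onz("side",s(213,303),.088)*1000)
print("wings top",[(onz("top",t(*p),.0805)*1000).round(1) for p in((213,246),(203,343))])
print("wings side",[(onz("side",s(*p),.0805)*1000).round(1) for p in((248,232),(318,318))])
print("wingtip tri",tri(t(213,246),s(248,232)).round(1))
print("strap tip corners top",[(onz("top",t(*p),.047)*1000).round(1) for p in((190,386),(230,386))],"side",[(onz("side",s(*p),.047)*1000).round(1) for p in((385,345),(350,377))])
# predicted pixels
for nm,p in dict(nut=(.5598,.1244,.081),post=(.5594,.1704,.088)).items():
    u,v=px("top",p);U,V=px("side",p);print(nm,"top",(u-210)*5,(v-140)*5,"side",(U-210)*5,(V-200)*5)
```

```text
post tri [558.8 170.7  89.2] top [558.5643277  170.59201864  88.        ] side [560.08607894 170.25229588  88.        ]
wings top [array([588.4, 120.9,  80.5]), array([529.5, 124.8,  80.5])]
wings side [array([583.4, 123.5,  80.5]), array([521.5, 142.9,  80.5])]
wingtip tri [588.1 120.8  75.4]
strap tip corners top [array([505.3, 136.1,  47. ]), array([505.9, 111.5,  47. ])] side [array([506.4, 115.1,  47. ]), array([506.7, 139.8,  47. ])]
nut top 205.3880090867574 292.8756278661682 side 283.3779577788249 255.10360316141387
post top 127.3737229171374 290.6222886646964 side 213.86538990304302 303.9056097232006
```

```bash
python3 -m inch '[[[7.5,30.2,0,7],[7.5,30.2,0,7],[7.5,30.2,0,7],[7.5,30.2,0,7],[7.5,30.2,0,7],[7.5,30.2,0,7],[7.5,30.2,0,7],[7.5,30.2,0,7],[7.5,30.2,0,7],[7.1,30.2,0,7]]]'; python3 -m inch '[[[0,0,-5,0],[0,0,0,0]]]'; python3 -c "
from station import *; s=get_state();print(s['joint_pos'],s['tcp_pos'],s['ft_torque'])"
```

```text
time: 7.88
tcp_pos: [0.5605, 0.1309, 0.1287]
ee_rot: [0.0, 0.171, 0.985, -0.0]
contact_force: [0.0, 0.3, -0.3]
finger_gap: 0.0213
grip_force: 0.0
time: 8.05
tcp_pos: [0.56, 0.1312, 0.1229]
ee_rot: [-0.0, 0.173, 0.985, 0.0]
contact_force: [-0.3, -0.7, -0.5]
finger_gap: 0.0213
grip_force: 0.0
[ 0.13023339  0.63220102 -0.68154182  2.0018193   0.60064393  0.71642323
  0.29631335] [0.5600222  0.1312234  0.12288001] [-0.01563701 -0.15583033  0.05076317]
```

```bash
python3 -m inch '[[[-0.7,-7.6,-15,0],[0,0,-8,0],[0,0,0,0],[0,0,0,0]]]'; python3 -c "
from h import *
cv2.imwrite('pics/s3.png',cv2.resize(capture('side')[180:300,210:350,::-1],(0,0),fx=5,fy=5,interpolation=2))"
```

```text
time: 8.38
tcp_pos: [0.5593, 0.1209, 0.1004]
ee_rot: [-0.0, 0.175, 0.985, -0.0]
contact_force: [-0.2, 0.5, 0.7]
finger_gap: 0.0218
grip_force: 0.0
```

View pics/s3.png

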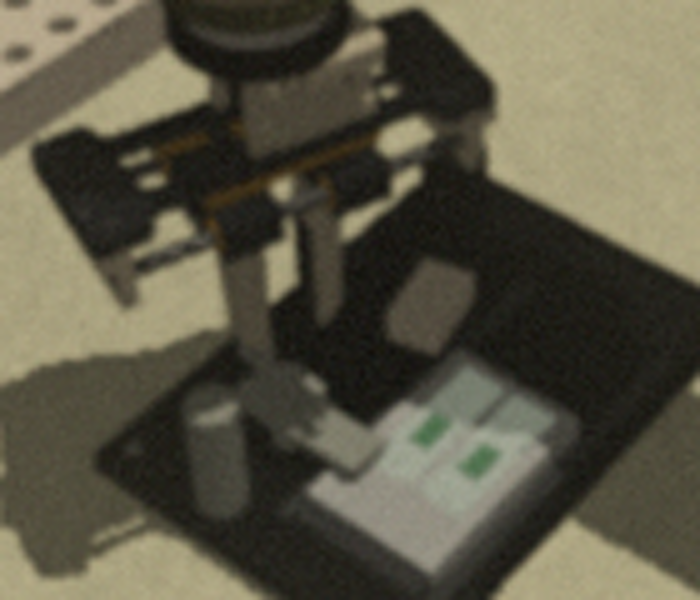

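The open fingers straddle the nut, one near the post (250,350), the other at (325,320), with the tips above the wings. I'll correct y by +2.6 mm and lower.

```bash
python3 -m inch '[[[0,2.6,-5,0],[0,0,-5,0],[0,0,0,0],[0,0,0,0],[0,0,0,0]]]'; python3 -m inch '[[[0,0,-7,0],[0,0,-7,0],[0,0,-6,0],[0,0,0,0],[0,0,0,0]]]';python3 -c "
from station import *; s=get_state();print(s['joint_pos'],s['tcp_pos'],s['ft_torque'])"
```

```text
time: 8.85
tcp_pos: [0.5596, 0.1244, 0.0906]
ee_rot: [-0.0, 0.174, 0.985, -0.0]
contact_force: [0.9, 0.4, -0.7]
finger_gap: 0.0213
grip_force: 0.0
time: 9.27
tcp_pos: [0.5593, 0.1243, 0.07]
ee_rot: [-0.001, 0.174, 0.985, -0.0]
contact_force: [-0.0, 1.8, 0.2]
finger_gap: 0.021
grip_force: 0.0
[ 0.08951533  0.69603893 -0.60941813  2.04105509  0.68730653  0.61647088
  0.22761777] [0.55928443 0.12432898 0.06996533] [ 0.08542636 -0.18856155  0.02859991]
```

```bash
python3 -m inch '[[[0,0,0,-5],[0,0,0,-5],[0,0,0,-5],[0,0,0,-5],[0,0,0,-5],[0,0,0,-5],[0,0,0,-5],[0,0,0,-5]]]'; python3 -c "
from h import *; s=get_state();print(s['joint_pos'],s['tcp_pos'],s['ft_torque'])
cv2.imwrite('pics/s4.png',cv2.resize(capture('side')[200:300,220:340,::-1],(0,0),fx=6,fy=6,interpolation=2))"
```

```text
time: 9.93
tcp_pos: [0.5599, 0.1248, 0.0708]
ee_rot: [0.0, 0.502, 0.865, 0.0]
contact_force: [-0.4, 0.3, -1.0]
finger_gap: 0.0212
grip_force: 1.6
[-0.03237923  0.65571975 -0.42135995  2.04835789  0.50765024  0.53775084
 -0.30106593] [0.55985261 0.12480437 0.07079578] [ 0.33122628 -0.23553853  0.04783981]
```

View pics/s4.png

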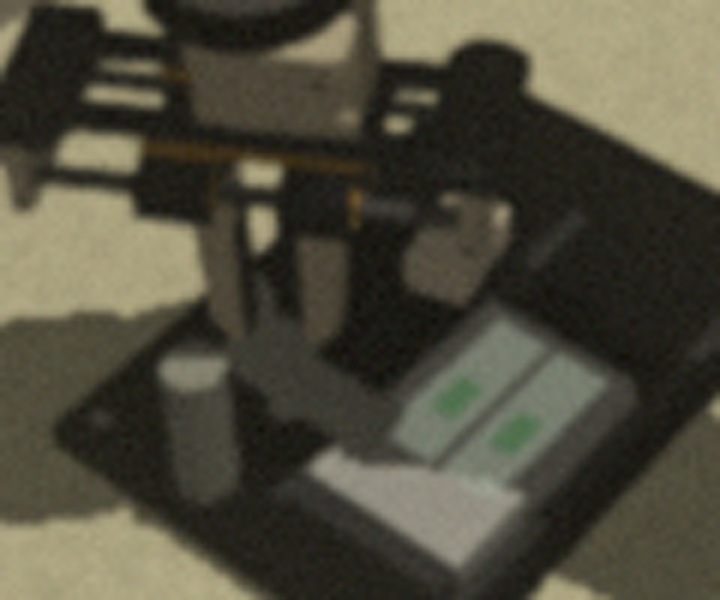

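The fingers (225,330) and (325,330) have begun pushing the wings. One wing shows at (265,300), with no sign of hang-up. I'll carry on.

```bash
python3 -m inch '[[[0,0,0,-6],[0,0,0,-6],[0,0,0,-6],[0,0,0,-6],[0,0,0,-6],[0,0,0,-6],[0,0,0,-6],[0,0,0,-6],[0,0,0,-6],[0,0,0,-6]]]'; python3 -m inch '[[[0,0,0,-5],[0,0,0,-5],[0,0,0,-5],[0,0,0,-5],[0,0,0,-5],[0,0,0,-5]]]';python3 -c "
from h import *; s=get_state();print(s['joint_pos'],s['tcp_pos'],s['ft_torque'])"
```

```text
time: 10.82
tcp_pos: [0.561, 0.1256, 0.0709]
ee_rot: [-0.0, 0.867, 0.498, 0.002]
contact_force: [3.3, 3.1, -2.0]
finger_gap: 0.0213
grip_force: 1.7
time: 11.32
tcp_pos: [0.5613, 0.1251, 0.071]
ee_rot: [-0.0, 0.966, 0.257, 0.002]
contact_force: [3.4, 0.7, -1.3]
finger_gap: 0.0211
grip_force: 1.5
[-3.18288069e-01  6.24703442e-01  6.40735580e-04  2.06574652e+00
 -1.49064499e-03  4.48018059e-01 -1.36674078e+00] [0.56127026 0.12512098 0.07102078] [ 0.1754162  -0.85552238  0.02775669]
```

```bash
python3 -m inch '[[[-0.3,-0.4,0,-5],[-0.3,-0.4,0,-5],[-0.3,-0.4,0,-5],[0,0,0,-5],[0,0,0,0]]]'; python3 -m inch '[[[0,0,0,-5],[0,0,0,-5],[0,0,0,-5],[0,0,0,-5],[0,0,0,0]]]';python3 -c "
from h import *; s=get_state();print(s['joint_pos'],s['tcp_pos'],s['ft_torque'])"
```

```text
time: 11.73
tcp_pos: [0.56, 0.1235, 0.071]
ee_rot: [-0.0, 0.996, 0.086, 0.001]
contact_force: [2.9, 0.1, 0.0]
finger_gap: 0.0216
grip_force: 1.1
time: 12.15
tcp_pos: [0.5592, 0.1232, 0.0707]
ee_rot: [0.0, 0.996, -0.088, 0.0]
contact_force: [1.6, -1.0, -0.2]
finger_gap: 0.0211
grip_force: 0.8
[-0.44061647  0.63306778  0.18418556  2.07765681 -0.25068785  0.45067615
 -1.81161838] [0.55924337 0.12315294 0.07072865] [-0.11942425 -0.42639967  0.02320713]
```

The fingers passed the post without touching it. I'll carry on to the joint limit.

```bash
python3 -m inch '[[[0,0,0,-5],[0,0,0,-5],[0,0,0,-5],[0,0,0,-5],[0,0,0,-5],[0,0,0,0]]]'; python3 -m inch '[[[0,0,0,-5],[0,0,0,-5],[0,0,0,-5],[0,0,0,-5],[0,0,0,-5],[0,0,0,0]]]';python3 -c "
from h import *; s=get_state();print(s['joint_pos'],s['tcp_pos'],s['ft_torque'])"
```

```text
time: 12.65
tcp_pos: [0.5586, 0.1237, 0.0705]
ee_rot: [-0.0, 0.954, -0.3, -0.0]
contact_force: [1.1, 1.3, 0.2]
finger_gap: 0.0218
grip_force: 0.7
time: 13.15
tcp_pos: [0.5587, 0.1244, 0.0704]
ee_rot: [-0.0, 0.867, -0.499, -0.0]
contact_force: [1.7, 4.5, -1.7]
finger_gap: 0.0215
grip_force: 2.1
[-0.59354753  0.66610953  0.41595759  2.08735646 -0.55461255  0.49610453
 -2.37589926] [0.55867649 0.12444991 0.07039838] [ 1.02385115 -0.40868212  0.06098731]
```

```bash
python3 -m inch '[[[0,0,0,5],[0,0,0,5],[0,0,10,0],[0,0,12,0],[0,0,0,7],[0,0,0,7],[0,0,0,7],[0,0,0,7],[0,0,0,7],[0,0,0,7]]]'; python3 -m inch '[[[0,0,0,7],[0,0,0,7],[0,0,0,7],[0,0,0,7],[0,0,0,7],[0,0,0,7],[0,0,0,7],[0,0,0,7],[0,0,0,7],[0,0,0,7]]]';python3 -m inch '[[[0,0,0,7],[0,0,0,7],[0,0,0,7],[0,0,0,7],[0,0,0,7],[0,0,0,7],[0,0,0,7],[0,0,0,7],[0,0,0,7],[0,0,0,5]]]';python3 -m inch '[[[0,0,0,0],[0,0,0,0],[0,0,0,0]]]';python3 -c "
from h import *; s=get_state();print(s['joint_pos'],s['tcp_pos'],s['ft_torque'])"
```

```text
time: 13.98
tcp_pos: [0.5588, 0.1226, 0.0939]
ee_rot: [0.0, 0.998, -0.067, 0.0]
contact_force: [-0.8, 0.0, -0.5]
finger_gap: 0.0214
grip_force: 0.0
time: 14.82
tcp_pos: [0.5589, 0.1222, 0.0938]
ee_rot: [0.001, 0.856, 0.517, -0.0]
contact_force: [-0.2, 0.0, -0.2]
finger_gap: 0.0212
grip_force: 0.0
time: 15.65
tcp_pos: [0.5591, 0.1217, 0.0936]
ee_rot: [0.001, 0.421, 0.907, -0.001]
contact_force: [0.2, -0.8, -0.5]
finger_gap: 0.0213
grip_force: 0.0
time: 15.9
tcp_pos: [0.559, 0.1226, 0.0931]
ee_rot: [0.001, 0.425, 0.905, -0.0]
contact_force: [-0.2, 0.5, 0.5]
finger_gap: 0.0214
grip_force: 0.0
[ 0.0066616   0.62845928 -0.4739556   2.03679685  0.50538909  0.59068523
 -0.12416066] [0.55895712 0.12257177 0.09308897] [-0.00084082 -0.10288098 -0.02359012]
```

```bash
python3 -m inch '[[[0.5,1.4,-6,0],[0,0,-6,0],[0,0,-4,0],[0,0,0,0]]]'; python3 -m inch '[[[0,0,-4,0],[0,0,-4,0],[0,0,0,0],[0,0,0,0]]]'
```

```text
time: 16.23
tcp_pos: [0.5586, 0.1244, 0.0754]
ee_rot: [-0.001, 0.423, 0.906, -0.001]
contact_force: [-1.0, 0.0, 0.2]
finger_gap: 0.0215
grip_force: 0.0
time: 16.57
tcp_pos: [0.5591, 0.1245, 0.0683]
ee_rot: [-0.0, 0.423, 0.906, -0.0]
contact_force: [-0.4, -0.4, -0.4]
finger_gap: 0.0214
grip_force: 0.0
```

Second stroke: 40° → −150°.

```bash
python3 -m inch '[[[0,0,0,-6],[0,0,0,-6],[0,0,0,-6],[0,0,0,-6],[0,0,0,-6],[0,0,0,-6],[0,0,0,-6],[0,0,0,-6],[0,0,0,-6],[0,0,0,-6]]]'; python3 -m inch '[[[-0.2,0,0,-5],[-0.2,0,0,-5],[-0.2,-0.2,0,-5],[-0.2,-0.2,0,-5],[-0.2,-0.2,0,-5],[-0.2,-0.2,0,-5],[-0.2,-0.2,0,-5],[-0.2,-0.2,0,-5],[0,0,0,0]]]'; python3 -m inch '[[[-0.2,-0.2,0,-5],[-0.2,-0.2,0,-5],[0,0,0,-5],[0,0,0,-5],[0,0,0,-5],[0,0,0,-5],[0,0,0,-5],[0,0,0,-5],[0,0,0,0]]]';python3 -c "
from h import *; s=get_state();print(s['joint_pos'],s['tcp_pos'],s['ft_torque'])"
```

```text
time: 17.4
tcp_pos: [0.5606, 0.1259, 0.069]
ee_rot: [-0.0, 0.821, 0.571, 0.002]
contact_force: [3.2, 3.2, -1.1]
finger_gap: 0.0217
grip_force: 1.8
time: 18.15
tcp_pos: [0.5591, 0.1239, 0.0691]
ee_rot: [0.0, 0.967, 0.256, 0.001]
contact_force: [2.5, 0.1, -0.4]
finger_gap: 0.0217
grip_force: 1.2
time: 18.9
tcp_pos: [0.5577, 0.1228, 0.0688]
ee_rot: [0.0, 0.996, -0.089, 0.0]
contact_force: [1.8, -0.4, 0.2]
finger_gap: 0.0212
grip_force: 0.8
[-0.45535999  0.6370532   0.20576061  2.08316177 -0.28423662  0.446624
 -1.77970815] [0.55771622 0.12279728 0.0687796 ] [-0.13729524 -0.39465309  0.0194578 ]
```

```bash
python3 -m inch '[[[0,0,0,-5],[0,0,0,-5],[0,0,0,-5],[0,0,0,-5],[0,0,0,-5],[0,0,0,0]]]'; python3 -m inch '[[[0,0,0,-5],[0,0,0,-5],[0,0,0,-5],[0,0,0,0]]]'; python3 -m inch '[[[0,0,0,-5],[0,0,0,-5],[0,0,0,0]]]'; python3 -c "
from h import *; s=get_state();print(s['joint_pos'],s['tcp_pos'],s['ft_torque'])"
```

```text
time: 19.4
tcp_pos: [0.5572, 0.1236, 0.0686]
ee_rot: [-0.0, 0.954, -0.301, -0.0]
contact_force: [1.4, 1.2, -0.2]
finger_gap: 0.0213
grip_force: 0.8
time: 19.73
tcp_pos: [0.5572, 0.1243, 0.0685]
ee_rot: [-0.0, 0.907, -0.422, -0.0]
contact_force: [2.8, 5.0, -0.9]
finger_gap: 0.0212
grip_force: 2.5
time: 19.98
tcp_pos: [0.5574, 0.124, 0.0685]
ee_rot: [-0.0, 0.867, -0.499, -0.0]
contact_force: [3.1, 4.0, -1.6]
finger_gap: 0.0215
grip_force: 2.5
[-0.60685236  0.6724706   0.43676362  2.09248735 -0.58759043  0.49701316
 -2.34278933] [0.55737194 0.12404195 0.06847234] [ 1.14925295 -0.4977697   0.08602635]
```

```bash
python3 -m inch '[[[0,0,0,5],[0,0,0,5],[0,0,12,0],[0,0,12,0],[0,0,0,7],[0,0,0,7],[0,0,0,7],[0,0,0,7],[0,0,0,7],[0,0,0,7]]]'; python3 -m inch '[[[0,0,0,7],[0,0,0,7],[0,0,0,7],[0,0,0,7],[0,0,0,7],[0,0,0,7],[0,0,0,7],[0,0,0,7],[0,0,0,7],[0,0,0,7]]]';python3 -m inch '[[[0,0,0,7],[0,0,0,7],[0,0,0,7],[0,0,0,7],[0,0,0,7],[0,0,0,7],[0,0,0,7],[0,0,0,7],[0,0,0,7],[0,0,0,5]]]';python3 -m inch '[[[2,0,0,0],[0,0,0,0],[0,0,0,0]]]';python3 -c "
from h import *; s=get_state();print(s['joint_pos'],s['tcp_pos'],s['ft_torque'])"
```

```text
time: 20.82
tcp_pos: [0.5574, 0.1224, 0.094]
ee_rot: [0.0, 0.998, -0.068, 0.0]
contact_force: [-0.2, -0.2, -1.2]
finger_gap: 0.0213
grip_force: 0.0
time: 21.65
tcp_pos: [0.5575, 0.1219, 0.0938]
ee_rot: [0.001, 0.856, 0.517, -0.0]
contact_force: [0.3, -0.1, -0.4]
finger_gap: 0.021
grip_force: 0.0
time: 22.48
tcp_pos: [0.5577, 0.1215, 0.0936]
ee_rot: [0.001, 0.421, 0.907, -0.001]
contact_force: [0.8, 0.2, 0.0]
finger_gap: 0.0214
grip_force: 0.0
time: 22.73
tcp_pos: [0.5597, 0.1224, 0.0931]
ee_rot: [0.001, 0.425, 0.905, -0.0]
contact_force: [-0.1, 0.5, -0.1]
finger_gap: 0.0211
grip_force: 0.0
[-0.00959446  0.62443525 -0.44847021  2.03657135  0.48143486  0.58271521
 -0.09987725] [0.55966078 0.12238293 0.09311293] [ 0.03370123 -0.09369908  0.03148641]
```

```bash
python3 -m inch '[[[0,1.4,-7,0],[0,0,-7,0],[0,0,-4,0],[0,0,0,0]]]'; python3 -m inch '[[[0,0,-4,0],[0,0,-4,0],[0,0,0,0],[0,0,0,0]]]'; python3 -m inch '[[[0,0,0,-5],[0,0,0,-5],[0,0,0,-5],[0,0,0,-5],[0,0,0,-5],[0,0,0,0]]]'; python3 -c "
from h import *; s=get_state();print(s['ft_torque'])"
```

```text
time: 23.07
tcp_pos: [0.5585, 0.1243, 0.0733]
ee_rot: [-0.001, 0.423, 0.906, -0.001]
contact_force: [0.3, 0.1, 0.9]
finger_gap: 0.0216
grip_force: 0.0
time: 23.4
tcp_pos: [0.5591, 0.1243, 0.0663]
ee_rot: [-0.0, 0.423, 0.906, -0.0]
contact_force: [0.4, 0.1, -0.1]
finger_gap: 0.0222
grip_force: 0.0
time: 23.9
tcp_pos: [0.5597, 0.1254, 0.0669]
ee_rot: [0.0, 0.611, 0.792, 0.001]
contact_force: [0.5, 2.6, -0.8]
finger_gap: 0.0213
grip_force: 1.3
[ 0.62329818 -0.30373827  0.02005085]
```

```bash
python3 -m inch '[[[0,0,0,-4],[0,0,0,-4],[0,0,0,-4],[0,0,0,-4],[0,0,0,0]]]'; python3 -c "
from h import *; s=get_state();print(s['ft_torque'])"
```

```text
time: 24.32
tcp_pos: [0.56, 0.1254, 0.0669]
ee_rot: [0.0, 0.714, 0.701, 0.001]
contact_force: [0.8, 3.6, -1.2]
finger_gap: 0.0213
grip_force: 1.7
[ 0.7900629  -0.38514359  0.00435321]
```

```bash
python3 -m inch '[[[0,0,0,-4],[0,0,0,-4],[0,0,0,-4],[0,0,0,0]]]'; python3 -c "
from h import *; s=get_state();print(s['ft_torque'])"; python3 -m inch '[[[0,0,0,-4],[0,0,0,-4],[0,0,0,-4],[0,0,0,0]]]'; python3 -c "
from h import *; s=get_state();print(s['ft_torque'])"
```

```text
time: 24.65
tcp_pos: [0.5601, 0.1251, 0.0669]
ee_rot: [0.0, 0.783, 0.623, 0.001]
contact_force: [2.3, 3.9, -1.8]
finger_gap: 0.0216
grip_force: 1.7
[ 0.77784585 -0.67304838  0.05351263]
time: 24.98
tcp_pos: [0.5601, 0.1247, 0.0669]
ee_rot: [0.0, 0.843, 0.538, 0.001]
contact_force: [3.9, 2.0, -0.2]
finger_gap: 0.0215
grip_force: 1.7
[ 0.62030564 -0.75063247  0.09029094]
```

```bash
python3 -m inch '[[[0,0,0,-4],[0,0,0,-4],[0,0,0,-4],[0,0,0,0]]]'; python3 -c "
from h import *; s=get_state();print(s['ft_torque'])"
```

```text
time: 25.32
tcp_pos: [0.56, 0.1244, 0.0669]
ee_rot: [0.0, 0.895, 0.447, 0.001]
contact_force: [3.6, 1.2, -0.5]
finger_gap: 0.0212
grip_force: 1.7
[ 0.51821162 -0.83744368  0.06638248]
```

```bash
python3 -m inch '[[[0,0,0,-4],[0,0,0,-4],[0,0,0,-4],[0,0,0,0]]]'; python3 -c "
from h import *; s=get_state();print(s['ft_torque'])
cv2.imwrite('pics/s5.png',cv2.resize(capture('side')[200:300,220:340,::-1],(0,0),fx=6,fy=6,interpolation=2))"
```

```text
time: 25.65
tcp_pos: [0.5617, 0.1246, 0.0671]
ee_rot: [0.0, 0.936, 0.351, 0.002]
contact_force: [8.3, 2.5, -3.5]
finger_gap: 0.0215
grip_force: 4.3
[ 0.59100473 -1.9024618   0.12661749]
```

View pics/s5.png

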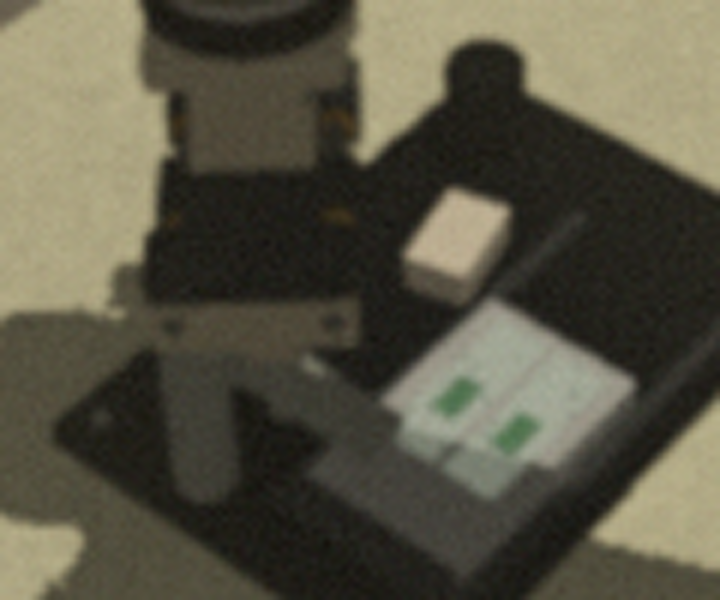

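The wrist view is hidden, but the force has risen to 8 N and the tool is being pushed aside, so the nut seems to be at its stop. I'll press a bit more to confirm.

```bash
python3 -m inch '[[[-1,0,0,-3],[-0.7,0,0,-2],[0,0,0,0]]]'; python3 -c "
from h import *; s=get_state();print(s['ft_torque'])"; python3 -m inch '[[[-1,0,0,-3],[0,0,0,0],[0,0,0,0]]]'; python3 -c "
from h import *; s=get_state();print(s['ft_torque'])"
```

```text
time: 25.95
tcp_pos: [0.5617, 0.1247, 0.0672]
ee_rot: [0.001, 0.95, 0.311, 0.004]
contact_force: [12.6, 2.2, -6.8]
finger_gap: 0.0219
grip_force: 26.2
[ 0.41371238 -2.96436237  0.76652679]
time: 26.2
tcp_pos: [0.5617, 0.1255, 0.0672]
ee_rot: [0.0, 0.958, 0.287, 0.005]
contact_force: [15.1, 3.1, -9.1]
finger_gap: 0.0241
grip_force: 24.0
[ 0.80107307 -3.49763677  0.7913971 ]
```

The torque is 0.8 N m against 0.04 N m of friction, so this is the solid stop. I'll back off, lift and move clear.

```bash
python3 -m inch '[[[1,0,0,5],[0,0,0,5],[0,0,0,5],[0,0,0,5],[0,0,6,0],[0,0,12,0],[0,0,25,0],[0,0,35,0],[0,0,40,0],[0,0,0,0]]]'; python3 -m inch '[[[0,-30,10,0],[0,-41,0,0],[0,-41,0,0],[0,-41,0,0],[0,-41,0,0],[0,-41,0,0],[0,-20,0,0],[0,0,0,0]]]'
python3 - <<'E'
from h import *
cv2.imwrite("pics/f1.png",np.vstack([cv2.resize(capture("top")[150:250,210:330,::-1],(480,400)),cv2.resize(capture("side")[215:315,210:330,::-1],(480,400))])[:,:])
a=cv2.imread("pics/f1.png"); cv2.imwrite("pics/f1.png",np.hstack([cv2.resize(a[:400],(400,333)),cv2.resize(a[400:],(400,333))]))
for n,k,z in (("top","frame",.02),("side","frame",.02),("top","canister",.02),("top","coverbox",.02)):
    for r in place_of(n,k)[:1]: print(k,n,round(r["score"],2),(onz(n,r["at"],z)*1000).round(1))
E
```

```text
time: 27.03
tcp_pos: [0.5595, 0.1239, 0.1907]
ee_rot: [0.001, 0.894, 0.448, 0.003]
contact_force: [1.2, 0.7, 0.5]
finger_gap: 0.0212
grip_force: 0.0
time: 27.7
tcp_pos: [0.5553, -0.1375, 0.1941]
ee_rot: [0.001, 0.896, 0.444, -0.002]
contact_force: [-0.6, -1.0, 0.1]
finger_gap: 0.0215
grip_force: 0.0
frame top 0.67 [486.   93.5  20. ]
frame side 0.89 [491.6  90.8  20. ]
canister top 0.51 [593.3 -47.4  20. ]
coverbox top 0.53 [552.5  14.7  20. ]
```

View pics/f1.png

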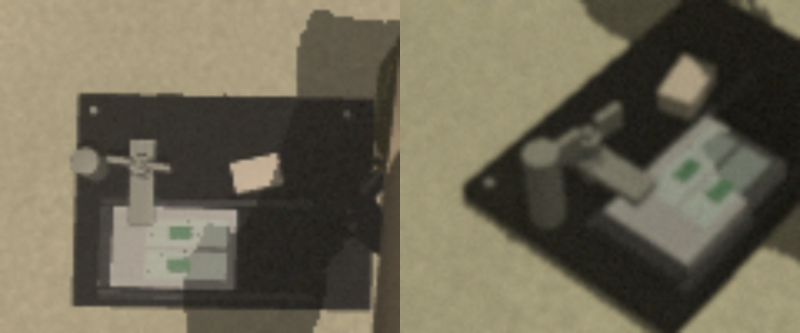

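The wings now lie along y, from (105,160) to (172,169) in the top view, about 454° round from where they began. That fits the stop at 8.0 rad. The frame is home under the strap, the box and canister have not moved, and the arm is clear.

```bash
python3 -c "
from station import *; print(sign_off())"
```

```text
the job is handed in; nothing more can be done
None
```

The frame is pushed home against the end stop, the wing nut is turned to its solid stop (about 454° of turn, 0.8 N m at the end), and the job was handed in at about 28 s with the arm clear of everything.

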